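# Open the sprung-lid spoon case for service

## Robot

A 6-joint arm with a two-finger parallel gripper is mounted at the origin on a cart in front of the work surface, level with it; the furniture and walls round the work are solid. World frame = base frame: x ahead of the robot, y to its left, z up, the work surface at z = 0. Lengths are in m, angles in rad, forces in N, time in s.
With the tool pointing down it reaches from about 0.375 to 0.925 m from the base axis. Payload 5.7 kg.
Tool frame: the origin (TCP) lies between the finger pads; the fingertips stand 14 mm ahead of it and the grasp point (between the pads) lies 5 mm behind it; z points along the fingers, y is the line along which they close (so a half turn about z gives the same grasp; the last joint's range is limited). The gripper opens to 85 mm and grips with 20 to 120 N. Pads are 22 mm wide; open, the fingers measure 114 mm over their backs; the gripper's body (76 mm by 85 mm) begins 54 mm behind the grasp point. The pads swing forward as they close: fully open they stand 13 mm farther back than shut.
Start: joints at [0.988, 0.359, 1.51, -0, 1.272, -0.115], TCP at [0.271, 0.536, 0.245] pointing down, gripper open.
Joint ranges: [-2.97, 2.97], [-1.01, 2.36], [0.21, 2.38], [-0.96, 4.11], [0.2, 2.71], [-2.98, 2.98]. Speed limits (rad/s): [2.39, 2.39, 3.14, 3.14, 3.14, 3.14].

## Interface

Orientations are given as a rotation vector (axis times angle).
In Python, from workcell import manip gives the robot as it stands.
- The arm moves only by the shell command python3 -m inch 'ROWS' [OPENING] [FORCE]. ROWS is JSON, a list of rows, each a list of 2 entries, a list of its own where there are three numbers: the shift along the tool's x, y, z normalised to -1 to 1, where 1 is 600 mm, then the turn, a rotation vector about the tool's x, y, z normalised to -1 to 1, where 1 is 0.5 rad. In form: [[[dx, dy, dz], [ax, ay, az]], ...]. A call has exactly 5 rows; each row is the pose to reach, as a shift and turn from the pose commanded when the call began, along the tool's axes at that moment; what a row does not reach only later rows make up. A row lasts 1/12 s, in which the tool goes at most 41.7 mm and 7.16 degrees, less where a joint would pass 70% of its speed; a pose out of reach is approached as far as the arm can. A call with a number of a shift or a turn outside -1 to 1 is refused whole. A call with a gripper value outside its range is refused whole. OPENING is the closure, from -1 (fully open) to 1 (shut), set as the call begins (- or left out, the last holds). The fingers move at their own pace and stop on an object; FORCE is the grip in N (left out, the last holds). Time passes only in rows, so rows that repeat a pose let the fingers close, or fill a call up. It gives the time, the measured TCP pose, the force, the opening and the grip force at its end, in the units of the state.
- manip.get_obs(): the state, without advancing time (a new reading comes with each control period).
- manip.read_camera(name): name is "scene" or "top" or "wrist"; returns a dict with "color" (420x560x3 uint8, red, green, blue), "range_z" (420x560 float32, m along the optical axis (not along the pixel's ray), 0 where there is no reading), "fx", "fy", "cx", "cy" (pixels), "dist" ([k1, k2, p1, p2, k3] as OpenCV has them; the pictures are not rectified), "cam_to_world" (4x4, takes a point from camera to world coordinates); the wrist camera has in their place "T_tool_cam" (4x4, takes a point from camera to tool coordinates, whose origin is the TCP and whose axes are the flange's). Camera axes: x right, y down, z forward; pixel columns grow to the right and rows downward; lengths in m; the calibration is good to about 2 mm. A picture is of the moment at which its call begins: read the wrist's pose just before it.
- manip.job_done(): hands the job in; it is judged then, once.
The state is a dict: "time_s": time; "qpos": joint angles; "dq": joint speeds; "joint_efforts": joint torques, N m; "tool_pos": TCP position; "tool_rot": TCP orientation; "ft_force": force on the tool from outside, world axes, zero at the start; "torque": the same for the moment, N m; "grip_width": finger opening in m; "finger_force": force on a finger pad.
Only numpy, scipy, OpenCV 4.12 (cv2) and the standard library are available. Lean on these libraries where they do the work, as an engineer would, in place of code of your own. Each camera call takes 0.05 s, during which the arm holds its last target. There are 200 camera calls.

## Task

Open the spoon case for service: press the orange release button on its sloping front, beneath the lid's tab, then take your hand away and let the blue lid spring up by itself. Then put your fingers to the lid and hold it still for a moment to steady it, and swing it right back until it rests open on its stop. Leave the spice jar and the pepper mill where they stand.

Things in the scene. Friction and masses are not known exactly. Their poses are not given: they have to be found in the camera images.
- spoon_case: Fixed silvery cutlery case, 240 mm wide (y), walls 100 mm high, its front turned to the robot's right. Origin on the worktop; own -x is its front, +z up. Back face at x = +70 mm, front wall at x = -55; before it the fascia slopes down from 67 mm high at x = -50 to 15 mm high at x = -112, with the orange button in its middle (its top at x = -86, y = 0, z = 49). Two spoons lie inside.
- release_top (a point): Centre of the top of the orange round button (26 mm across, black collar 42 mm across), 6 mm proud at rest. Own +z points out of it, 40 degrees from vertical towards the case's front; press along -z. The lid's tab overhangs it: tab underside 53 mm higher, tab edge 14 mm farther to the front, so come from the front with the tool leaning about 40 degrees, not straight down.
- release (a joint): Travel of the release button in m: 0 out, 0.006 fully in (5 N). The lid is let go at about 0.003 to 0.004. It springs out again when left.
- lid: Blue hinged lid, 6 mm thick, 240 mm wide, 0.2 kg, with a 90 mm wide, 50 mm long tab at its front. Origin on the hinge axis (in the case frame x = +60, z = 104 mm), own y along the hinge; when shut the lid reaches along its own -x to 115 mm from the axis, the tab to 160 mm. Own -z is its inner face, 2 mm below the origin.
- lid_edge (a point): Middle of the front edge of the lid's tab, at its inner (lower) face, 160 mm from the hinge axis. It moves with the lid. Lift or push it here.
- lid_angle (a joint): Lid opening in rad: 0 shut and latched, 1.85 fully back on its stop. Once let go, a spring arm throws it up to about 1.1; it bounces for about 1 s, then lies loosely by its own weight on the arm at about 0.7, from where it lifts freely (about 1 N at the tab). Beyond 1.57 it falls back onto its stop by itself and stays there.
- spice_jar: Bystander: clear spice jar with a red cap, 45 mm diameter, 106 mm high, beside the case. Origin in the middle of its base.
- pepper_mill: Bystander: wooden pepper mill, 58 mm diameter, 160 mm high, beside the case. Origin in the middle of its base.

How it is judged:
On the way, in this order (a step that is already met when the one before it is completed fails the run):
1. the release button is pressed in (value of joint release above 0.003 m).
2. the lid has sprung up and nothing of the robot touches it (value of joint lid_angle above 0.4 rad and contact force between each of the arm, the fingers and lid below 0.02 N), for 0.2 s.
3. the raised lid is steadied: the fingers touch it and it hardly moves (below 0.25 rad/s) for 0.3 s (value of joint lid_angle between 0.4 and 1.6 rad and contact force between the fingers and lid above 0.05 N and velocity of joint lid_angle between -0.25 and 0.25 rad/s), for 0.3 s.
At the end, for the whole second after the job is handed in: The lid rests, still, fully back on its stop (opening above 1.7 rad) and the button is out again (value of joint lid_angle above 1.7 rad and velocity of joint lid_angle between -0.1 and 0.1 rad/s and value of joint release below 0.002 m); the robot touches nothing.
It fails at once if the spice jar was moved by more than 30 mm (distance of spice_jar from where it was at the start of the episode above 0.03 m).
It fails at once if the pepper mill was moved by more than 30 mm (distance of pepper_mill from where it was at the start of the episode above 0.03 m).
It also fails if it takes over 38 s, if anything falls off the work surface, if the arm or the gripper's body presses on something with over 40 N, if the wrist force passes 120 N, or if a joint passes its speed limit or range.

## Working session

There is one attempt and no reset: what is moved stays moved. The work goes in short steps, Python scripts to look and compute and a shell command to move; the robot and the scene stay as the last step left them, time stands still between calls to the robot, and variables do not carry over. Pictures are saved under pics/ and viewed, at most 10 in all, crops included, and the job is handed in when it is done.

```bash
mkdir -p pics; cat > h.py <<'E'
import numpy as np,cv2
from workcell import manip
from scipy.spatial.transform import Rotation as R
def pts(c,T,uv,z=None):
    K=np.array([[c["fx"],0,c["cx"]],[0,c["fy"],c["cy"]],[0,0,1.]])
    uv=np.array(uv,float).reshape(-1,1,2)
    n=cv2.undistortPoints(uv,K,np.array(c["dist"],float)).reshape(-1,2)
    if z is None:
        z=np.array([c["range_z"][int(v),int(u)] for u,v in uv.reshape(-1,2)])
    p=np.c_[n,np.ones(len(n))]*np.reshape(z,(-1,1))
    return p@T[:3,:3].T+T[:3,3]
def mask(c,lo,hi):
    return cv2.inRange(cv2.cvtColor(c["color"],cv2.COLOR_RGB2HSV),lo,hi)
E
python3 - <<'E'
from h import *
o=manip.get_obs();print(o)
for n in("top","scene"):
    c=manip.read_camera(n);cv2.imwrite(f"pics/{n}0.png",c["color"][:,:,::-1])
    T=np.array(c["cam_to_world"])
    for nm,lo,hi in(("orange",(8,150,120),(22,255,255)),("blue",(95,120,50),(125,255,255))):
        m=mask(c,lo,hi);k,l,s,ce=cv2.connectedComponentsWithStats(m)
        for i in range(1,k):
            if s[i,4]>40:
                v,u=np.where((l==i)&(c["range_z"]>0))
                if len(u)==0: continue
                p=pts(c,T,np.c_[u,v]);print(n,nm,s[i],ce[i].round(),np.median(p,0).round(3),np.percentile(p,2,axis=0).round(3),np.percentile(p,98,axis=0).round(3))
E
```

```text
{'time_s': 0.0, 'qpos': array([ 9.87861412e-01,  3.59515688e-01,  1.51148152e+00, -5.45221115e-06,
        1.27251763e+00, -1.15128428e-01]), 'dq': array([ 1.48695842e-05, -9.68322177e-04, -1.27040686e-03,  1.02517827e-03,
        9.26200356e-05,  6.96431106e-04]), 'joint_efforts': array([-3.59945334e-03, -5.27595091e+01, -2.78617716e+01, -4.72650336e-04,
        1.31056338e-02, -7.39539382e-05]), 'tool_pos': array([0.27019969, 0.53494473, 0.24442854]), 'tool_rot': array([-7.27992535e-01, -3.05540898e+00,  2.83951411e-03]), 'ft_force': array([-0.18754592,  0.63640834,  0.18029005]), 'torque': array([-0.01808828, -0.02997325, -0.01890141]), 'finger_force': 0.0, 'grip_width': 0.08545477010963022}
top blue [238  34  19   6  78] [246.  36.] [0.978 0.048 0.015] [0.974 0.026 0.011] [0.985 0.068 0.019]
top blue [480  43  40  32 891] [500.  59.] [ 0.944 -0.573  0.013] [ 0.91 -0.62  0.01] [ 0.979 -0.526  0.017]
top blue [ 241  125   88  119 8122] [280. 185.] [ 0.599 -0.037  0.11 ] [ 0.488 -0.127  0.107] [0.716 0.032 0.113]
top blue [ 27 187  54  36 963] [ 56. 205.] [0.555 0.452 0.034] [0.525 0.41  0.029] [0.596 0.52  0.073]
top blue [  8 229  48  10 298] [ 32. 233.] [0.496 0.522 0.017] [0.486 0.471 0.013] [0.503 0.586 0.021]
scene blue [304 141  29   9 138] [318. 145.] [ 0.934 -0.568  0.014] [ 0.903 -0.611  0.01 ] [ 0.967 -0.522  0.016]
scene blue [ 204  168  119   51 3147] [266. 190.] [ 0.585 -0.027  0.111] [ 0.484 -0.125  0.107] [0.713 0.034 0.112]
scene blue [142 188  15   7  45] [149. 191.] [0.975 0.047 0.013] [0.972 0.027 0.009] [0.979 0.064 0.017]
scene blue [   0  311   53   65 2032] [ 21. 339.] [0.555 0.443 0.033] [0.53  0.41  0.021] [0.589 0.474 0.072]
scene blue [  0 387  21  20 174] [ 10. 396.] [0.485 0.477 0.017] [0.481 0.467 0.013] [0.496 0.489 0.019]
```

```bash
python3 - <<'E'
import cv2,numpy as np
a=cv2.imread("pics/top0.png");b=cv2.imread("pics/scene0.png")
cv2.imwrite("pics/t1.png",cv2.resize(a,(800,600)));cv2.imwrite("pics/s1.png",cv2.resize(b,(800,600)))
E
```

```text
(no output)
```

View pics/t1.png

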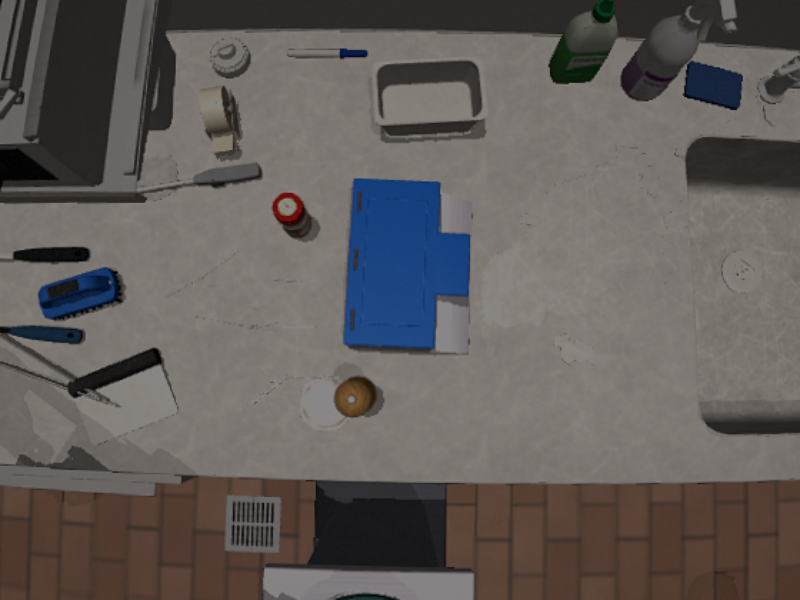

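View pics/s1.png

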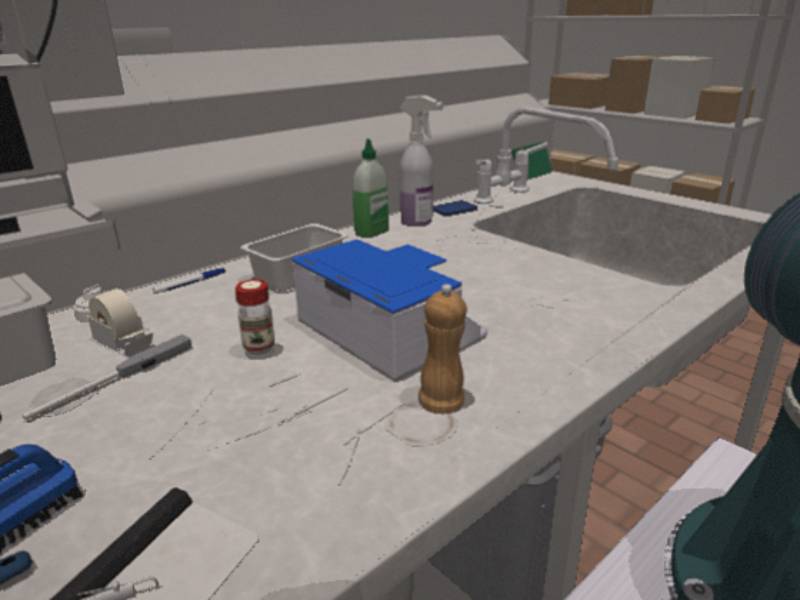

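The top view shows the case with its front and tab at image right (tab edge about (470,265) in the 800-px picture). The mill is at (355,397) and the jar at (290,210). The scene view confirms both stand clear and that the approach from world -y is free.

```bash
cat > lid.py <<'E'
from h import *
c=manip.read_camera("top");T=np.array(c["cam_to_world"])
m=mask(c,(95,120,50),(125,255,255));m[:100]=0;m[260:]=0;m[:,:200]=0;m[:,400:]=0
v,u=np.where((m>0)&(c["range_z"]>0));p=pts(c,T,np.c_[u,v]);p=p[abs(p[:,2]-.11)<.01]
xy=p[:,:2].astype(np.float32)
# direction of hinge line: rear edge = max y per x bin (front -y)
b=np.round(xy[:,0]/.004);ks=[k for k in np.unique(b) if (b==k).sum()>8][2:-2]
B=np.array([[k*.004,xy[b==k,1].max()] for k in ks]);F=np.array([[k*.004,xy[b==k,1].min()] for k in ks])
q=cv2.fitLine(B.astype(np.float32),cv2.DIST_HUBER,0,.01,.01).ravel();d=q[:2]*np.sign(-q[0]) # case y ~ -x
ex=np.array([d[1],-d[0]]) # x = y rotated by -90
print("case y",d,"case x",ex)
a=xy@ex;s=xy@d
tab=a<np.percentile(a,.5)+.02
print("x ext",a.min(),a.max(),"y ext",s.min(),s.max(),"tab y",s[tab].min(),s[tab].max())
af=np.percentile(a,1);sc=(np.percentile(s[tab],1)+np.percentile(s[tab],99))/2
O=ex*(a.min()+.100)+d*sc
print("origin",O,"lid mid",(s.min()+s.max())/2,sc,"yaw",np.arctan2(ex[1],ex[0]))
def C(x,y,z): return np.r_[O+ex*x+d*y,z]
print("button",C(-.086,0,.049))
E
python3 - <<'E'
import lid
from h import *
c=lid.c;T=lid.T
print(pts(c,T,[[249,278],[202,146]]))
E
```

```text
case y [-0.99955916  0.02969056] case x [0.02969056 0.99955916]
x ext -0.117693946 0.052529335 y ext -0.72328967 -0.48339304 tab y -0.6468664 -0.55971134
origin [ 0.60239357 -0.03559504] lid mid -0.60334134 -0.6031848 yaw 1.5411015
button [ 0.59984016 -0.12155713  0.049     ]
[[0.41332648 0.01562449 0.14903403]
 [0.67701899 0.12253161 0.10684978]]
```

```bash
cat > g.py <<'E'
# g.py lean_deg x z [y] : tip target in case frame (m); or "w" lean x y z world TCP
import sys;from h import *
O=np.array([.6024,-.0356]);ex=np.array([.0297,.99956,0]);ey=np.array([-.99956,.0297,0]);ez=np.array([0,0,1.])
a=sys.argv[1:];w=a[0]=="w";a=[float(t) for t in a[w:]];L=np.radians(a[0])
tz=ex*np.sin(L)-ez*np.cos(L);ty=-ey;Rt=np.c_[np.cross(ty,tz),ty,tz]
P=np.array(a[1:4]) if w else np.r_[O,0]+ex*a[1]+ez*a[2]+ey*(a[3] if len(a)>3 else 0)-.014*tz
o=manip.get_obs();Rc=R.from_rotvec(o["tool_rot"])
s=Rc.inv().apply(P-o["tool_pos"])/.6;r=(Rc.inv()*R.from_matrix(Rt)).as_rotvec()/.5
m=abs(r).max()
print("t",round(o["time_s"],2),"pos",o["tool_pos"].round(4),"target",P.round(4),"shift",s.round(4),"turn",(r/max(m,1)).round(3),"of",r.round(2),"q",o["qpos"].round(2),"F",o["ft_force"].round(1))
tipc=o["tool_pos"]+.014*Rc.apply([0,0,1])-np.r_[O,0];print("tip in case",(tipc@ex).round(4),(tipc@ey).round(4),tipc[2].round(4),"lean",np.degrees(np.arcsin(Rc.apply([0,0,1])@ex)).round(1))
E
python3 g.py w 0 .42 .1 .42
```

```text
t 0.15 pos [0.2703 0.5351 0.2446] target [0.42 0.1  0.42] shift [-0.5497 -0.5351 -0.2916] turn [-0.001  0.001  1.   ] of [-0.    0.    2.27] q [ 0.99  0.36  1.51  0.    1.27 -0.12] F [1.  0.4 0.4]
tip in case 0.5606 0.3489 0.2306 lean -0.1
```

```bash
python3 -m inch '[[[-0.05,-0.05,-0.07],[0,0,0.2]],[[-0.1,-0.1,-0.12],[0,0,0.4]],[[-0.15,-0.15,-0.16],[0,0,0.6]],[[-0.2,-0.2,-0.2],[0,0,0.8]],[[-0.24,-0.24,-0.23],[0,0,1]]]' 1 20; python3 g.py w 0 .45 -.1 .42;python3 g.py w 30 .5 -.3 .36
```

```text
time_s: 0.57
tool_pos: [0.3236, 0.3727, 0.3651]
tool_rot: [1.467, 2.778, -0.0]
ft_force: [0.3, 0.1, 0.5]
grip_width: 0.0255
finger_force: 0.0
t 0.57 pos [0.3236 0.3727 0.3651] target [ 0.45 -0.1   0.42] shift [-0.7695 -0.27   -0.0913] turn [-0.  0.  1.] of [-0.    0.    1.26] q [ 0.72  0.11  1.55 -0.    1.48  0.12] F [0.3 0.1 0.5]
tip in case 0.3998 0.2908 0.3511 lean -0.0
t 0.57 pos [0.3236 0.3727 0.3651] target [ 0.5  -0.3   0.36] shift [-1.0918 -0.3891  0.0087] turn [-0.268  0.825  1.   ] of [-0.33  1.01  1.23] q [ 0.72  0.11  1.55 -0.    1.48  0.12] F [0.3 0.1 0.5]
tip in case 0.3998 0.2908 0.3511 lean -0.0
```

```bash
python3 -m inch '[[[-0.8,-0.27,-0.09],[0,0,1]],[[-0.8,-0.27,-0.09],[0,0,1]],[[-0.8,-0.27,-0.09],[0,0,1]],[[-0.8,-0.27,-0.09],[0,0,1]],[[-0.8,-0.27,-0.09],[0,0,1]]]';python3 g.py w 30 .55 -.32 .36
```

```text
time_s: 0.98
tool_pos: [0.3801, 0.1731, 0.3865]
tool_rot: [2.112, 2.326, 0.0]
ft_force: [1.4, -1.0, 0.5]
grip_width: -0.0001
finger_force: 0.0
t 0.98 pos [0.3801 0.1731 0.3865] target [ 0.55 -0.32  0.36] shift [-0.8453  0.2027  0.0442] turn [-0.063  1.     0.236] of [-0.07  1.05  0.25] q [ 0.26 -0.03  1.64 -0.    1.52  0.17] F [ 1.4 -1.   0.5]
tip in case 0.202 0.2284 0.3725 lean -0.0
```

```bash
python3 -m inch '[[[-0.83,0.2,0.0],[0,0.6,0.23]],[[-0.83,0.2,0.0],[0,0.6,0.23]],[[-0.83,0.2,0.0],[0,0.6,0.23]],[[-0.83,0.2,0.0],[0,0.6,0.23]],[[-0.83,0.2,0.0],[0,0.6,0.23]]]';python3 g.py w 40 .57 -.32 .3
```

```text
time_s: 1.4
tool_pos: [0.4367, 0.0111, 0.3848]
tool_rot: [-2.069, -2.035, -0.297]
ft_force: [0.6, -0.1, 0.5]
grip_width: 0.0
finger_force: 0.0
t 1.4 pos [0.4367 0.0111 0.3848] target [ 0.57 -0.32  0.3 ] shift [-0.5647  0.2321 -0.0324] turn [-0.046  0.792  0.012] of [-0.05  0.79  0.01] q [-0.37  0.04  1.62  0.28  1.6  -0.36] F [ 0.6 -0.1  0.5]
tip in case 0.0459 0.1673 0.3714 lean 17.3
```

```bash
python3 -m inch '[[[-0.63,0.15,0.0],[0,0,0]],[[-0.63,0.15,0.0],[0,0,0]],[[-0.63,0.15,0.0],[0,0,0]],[[-0.63,0.15,0.0],[0,0,0]],[[-0.63,0.15,0.0],[0,0,0]]]';python3 g.py w 50 .58 -.32 .22
```

```text
time_s: 1.82
tool_pos: [0.4823, -0.1823, 0.3238]
tool_rot: [-2.067, -2.04, -0.294]
ft_force: [0.8, 0.8, 0.5]
grip_width: 0.0
finger_force: 0.0
t 1.82 pos [ 0.4823 -0.1823  0.3238] target [ 0.58 -0.32  0.22] shift [-0.2677  0.1683  0.0953] turn [-0.044  1.     0.011] of [-0.05  1.15  0.01] q [-0.66  0.26  1.5   0.23  1.58 -0.66] F [0.8 0.8 0.5]
tip in case -0.1461 0.116 0.3104 lean 17.1
```

```bash
python3 -m inch '[[[-0.27,0.17,0.09],[-0.04,1,0]],[[-0.27,0.17,0.09],[-0.04,1,0]],[[-0.27,0.17,0.09],[-0.04,1,0]],[[-0.27,0.17,0.09],[-0.04,1,0]],[[-0.27,0.17,0.09],[-0.04,1,0]]]';python3 g.py 50 -.20 .144
```

```text
time_s: 2.23
tool_pos: [0.5796, -0.3243, 0.2139]
tool_rot: [-1.769, -1.717, -0.752]
ft_force: [-0.3, -0.1, -2.2]
grip_width: 0.0001
finger_force: 0.0
t 2.23 pos [ 0.5796 -0.3243  0.2139] target [ 0.5961 -0.2462  0.153 ] shift [0.0165 0.025  0.1646] turn [-0.016  0.121 -0.009] of [-0.02  0.12 -0.01] q [-0.88  0.79  1.08  0.52  1.9  -0.84] F [-0.3 -0.1 -2.2]
tip in case -0.2791 0.0143 0.2043 lean 46.5
```

```bash
python3 -m inch '[[[0.004,0.006,0.04],[-0.01,0.06,0]],[[0.008,0.012,0.08],[-0.02,0.12,0]],[[0.012,0.018,0.12],[-0.02,0.12,0]],[[0.0165,0.025,0.164],[-0.02,0.12,0]],[[0.0165,0.025,0.164],[-0.02,0.12,0]]]'
python3 -m inch '[[[0,0,0],[0,0,0]],[[0,0,0],[0,0,0]],[[0,0,0],[0,0,0]],[[0,0,0],[0,0,0]],[[0,0,0],[0,0,0]]]' >/dev/null
python3 - <<'E'
from h import *
o=manip.get_obs();c=manip.read_camera("wrist");T=np.eye(4);T[:3,:3]=R.from_rotvec(o["tool_rot"]).as_matrix();T[:3,3]=o["tool_pos"]
T=T@np.array(c["T_tool_cam"]);cv2.imwrite("pics/w0.png",c["color"][:,:,::-1])
for lo in (4,8):
    m=mask(c,(lo,140,80),(24,255,255));k,l,s,ce=cv2.connectedComponentsWithStats(m)
    for i in range(1,k):
        if s[i,4]>60:
            v,u=np.where((l==i)&(c["range_z"]>0));p=pts(c,T,np.c_[u,v]);print(s[i],ce[i],((p.min(0)+p.max(0))/2).round(4),np.median(p,0).round(4),p.min(0),p.max(0))
E
python3 g.py 50 -.086 .049
```

```text
time_s: 2.65
tool_pos: [0.5967, -0.2385, 0.1584]
tool_rot: [-1.732, -1.689, -0.8]
ft_force: [-0.7, -0.1, -0.0]
grip_width: 0.0
finger_force: 0.0
[256 184  26  25 496] [268.69959677 196.27016129] [ 0.5993 -0.1245  0.0534] [ 0.5996 -0.1245  0.0535] [ 0.58728777 -0.13422728  0.04555098] [ 0.61139287 -0.11472244  0.06120452]
[256 184  26  25 496] [268.69959677 196.27016129] [ 0.5993 -0.1245  0.0534] [ 0.5996 -0.1245  0.0535] [ 0.58728777 -0.13422728  0.04555098] [ 0.61139287 -0.11472244  0.06120452]
t 3.12 pos [ 0.598  -0.2439  0.1626] target [ 0.5995 -0.1323  0.058 ] shift [-0.0102 -0.0041  0.2548] turn [0.008 0.029 0.013] of [0.01 0.03 0.01] q [-0.81  0.8   1.23  0.58  1.75 -0.87] F [-0.1 -0.2 -0.7]
tip in case -0.1978 -0.0019 0.1534 lean 49.2
```

View pics/w0.png

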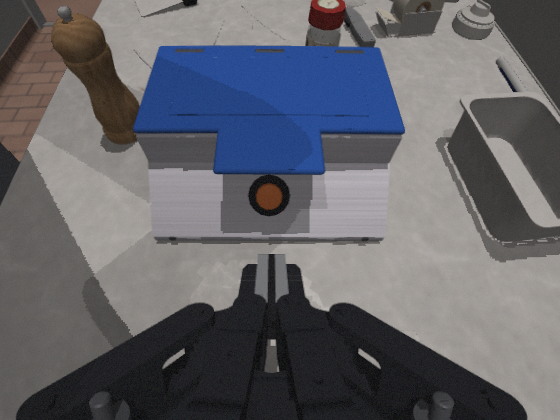

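The wrist view shows the button at pixel (269,196), just below the tab edge (row 170), with the closed fingers at (272,255). The button position agrees with the top view to within 5 mm.

```bash
python3 -m inch '[[[-0.003,-0.001,0.05],[0,0,0]],[[-0.006,-0.003,0.1],[0.01,0.02,0.01]],[[-0.01,-0.004,0.15],[0.01,0.03,0.01]],[[-0.01,-0.004,0.19],[0.01,0.03,0.01]],[[-0.01,-0.004,0.21],[0.01,0.03,0.01]]]'
python3 -m inch '[[[0,0,0],[0,0,0]],[[0,0,0],[0,0,0]],[[0,0,0],[0,0,0]],[[0,0,0],[0,0,0]],[[0,0,0],[0,0,0]]]' 
python3 g.py 50 -.088 .051
```

```text
time_s: 3.53
tool_pos: [0.5974, -0.1492, 0.0736]
tool_rot: [-1.726, -1.678, -0.805]
ft_force: [0.3, 0.1, -0.4]
grip_width: -0.0002
finger_force: 0.0
time_s: 3.95
tool_pos: [0.5993, -0.1531, 0.0761]
tool_rot: [-1.73, -1.682, -0.808]
ft_force: [0.5, 0.1, -0.3]
grip_width: 0.0002
finger_force: 0.0
t 3.95 pos [ 0.5993 -0.1531  0.0761] target [ 0.5995 -0.1343  0.06  ] shift [-0.0003 -0.0007  0.0412] turn [-0.     0.     0.004] of [-0.  0.  0.] q [-0.72  0.86  1.4   0.63  1.54 -0.93] F [ 0.5  0.1 -0.3]
tip in case -0.1068 -0.0004 0.0671 lean 50.0
```

```bash
python3 -m inch '[[[0,0,0.015],[0,0,0]],[[0,0,0.03],[0,0,0]],[[0,0,0.037],[0,0,0]],[[0,0,0.042],[0,0,0]],[[0,0,0.045],[0,0,0]]]'; python3 g.py 50 -.088 .051
```

```text
time_s: 4.37
tool_pos: [0.5992, -0.1317, 0.0577]
tool_rot: [-1.729, -1.682, -0.806]
ft_force: [-4.0, -14.5, 10.1]
grip_width: 0.0
finger_force: 8.6
t 4.37 pos [ 0.5992 -0.1317  0.0577] target [ 0.5995 -0.1343  0.06  ] shift [ 0.0002  0.0006 -0.0057] turn [-0.004  0.     0.003] of [-0.  0.  0.] q [-0.7   0.87  1.43  0.65  1.5  -0.95] F [ -4.  -14.5  10.1]
tip in case -0.0855 0.0004 0.0487 lean 50.0
```

Force is 17 N, well over 5 N, so the button is fully in. Next I retreat.

```bash
python3 -m inch '[[[0,0,-0.06],[0,0,0]],[[0,0,-0.12],[0,0,0]],[[0,0,-0.18],[0,0,0]],[[0,0,-0.22],[0,0,0]],[[0,0,-0.25],[0,0,0]]]'
python3 -m inch '[[[0,0,0],[0,0,0]],[[0,0,0],[0,0,0]],[[0,0,0],[0,0,0]],[[0,0,0],[0,0,0]],[[0,0,0],[0,0,0]]]'
python3 -m inch '[[[0,0,0],[0,0,0]],[[0,0,0],[0,0,0]],[[0,0,0],[0,0,0]],[[0,0,0],[0,0,0]],[[0,0,0],[0,0,0]]]' >/dev/null
python3 -m inch '[[[0,0,0],[0,0,0]],[[0,0,0],[0,0,0]],[[0,0,0],[0,0,0]],[[0,0,0],[0,0,0]],[[0,0,0],[0,0,0]]]' >/dev/null
python3 - <<'E'
from h import *
c=manip.read_camera("scene");cv2.imwrite("pics/s2.png",cv2.resize(c["color"][:,:,::-1],(800,600)))
c=manip.read_camera("top");T=np.array(c["cam_to_world"]);m=mask(c,(95,120,50),(125,255,255));m[:100]=0;m[260:]=0;m[:,:200]=0;m[:,400:]=0
v,u=np.where((m>0)&(c["range_z"]>0));p=pts(c,T,np.c_[u,v]);p=p[abs(p[:,0]-.6)<.03]
q=np.polyfit(p[:,1],p[:,2],1);print("angle",-np.arctan(q[0]),np.percentile(p,[1,99],axis=0))
E
python3 g.py 50 -.04 .135
```

```text
time_s: 4.78
tool_pos: [0.5963, -0.2477, 0.1556]
tool_rot: [-1.729, -1.682, -0.808]
ft_force: [0.2, 0.3, -0.3]
grip_width: 0.0
finger_force: 0.0
time_s: 5.2
tool_pos: [0.5956, -0.2441, 0.1531]
tool_rot: [-1.726, -1.679, -0.806]
ft_force: [0.8, 0.5, -1.1]
grip_width: 0.0005
finger_force: 0.0
angle 0.6686916811426814 [[ 0.57055213 -0.09702127  0.10351951]
 [ 0.62946541  0.03224822  0.2099504 ]]
t 6.13 pos [ 0.596  -0.2459  0.1541] target [ 0.6009 -0.0863  0.144 ] shift [0.1578 0.0008 0.2149] turn [-0.004 -0.003  0.002] of [-0. -0.  0.] q [-0.81  0.82  1.22  0.59  1.76 -0.87] F [ 0.9  0.1 -0.6]
tip in case -0.1996 0.0001 0.1451 lean 50.1
```

View pics/s2.png

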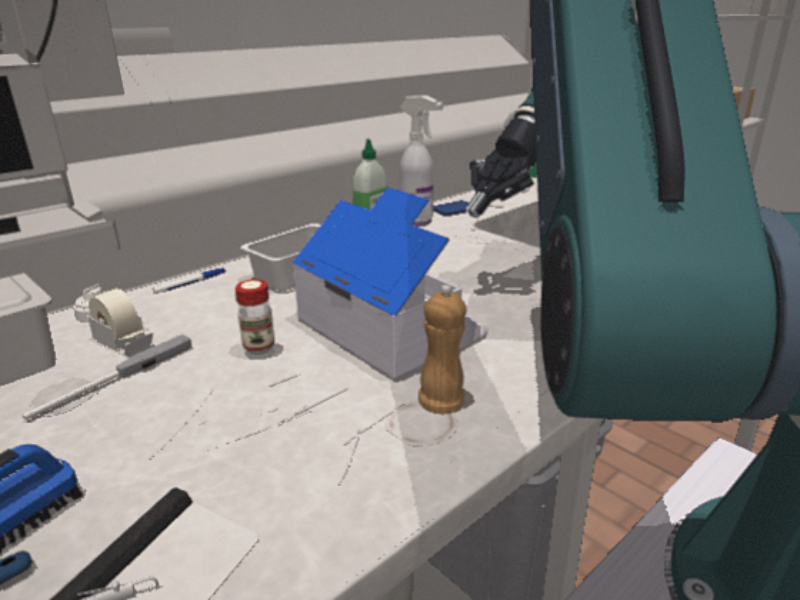

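The lid rests at about 0.67 rad, its tab edge at (405,195) in the picture, and the hand is clear at (490,190). Next I go beneath the tab with a lean of 65 degrees.

```bash
python3 g.py 65 -.05 .145
```

```text
t 6.13 pos [ 0.596  -0.2459  0.1541] target [ 0.6005 -0.0983  0.1509] shift [0.1539 0.0007 0.1922] turn [-0.004  0.521  0.002] of [-0.    0.52  0.  ] q [-0.81  0.82  1.22  0.59  1.76 -0.87] F [ 0.9  0.1 -0.6]
tip in case -0.1996 0.0001 0.1451 lean 50.1
```

```bash
python3 -m inch '[[[0.02,0,0.03],[0,0.2,0]],[[0.05,0,0.07],[0,0.4,0]],[[0.09,0,0.115],[0,0.52,0]],[[0.13,0,0.165],[0,0.52,0]],[[0.154,0,0.192],[0,0.52,0]]]'
python3 -m inch '[[[0,0,0],[0,0,0]],[[0,0,0],[0,0,0]],[[0,0,0],[0,0,0]],[[0,0,0],[0,0,0]],[[0,0,0],[0,0,0]]]'
python3 g.py 65 -.041 .164
```

```text
time_s: 6.55
tool_pos: [0.599, -0.0951, 0.1498]
tool_rot: [-1.546, -1.501, -0.984]
ft_force: [0.4, 0.1, 1.3]
grip_width: -0.0001
finger_force: 0.0
time_s: 6.97
tool_pos: [0.6005, -0.0997, 0.1511]
tool_rot: [-1.549, -1.506, -0.986]
ft_force: [0.8, -0.3, 0.2]
grip_width: 0.0001
finger_force: 0.0
t 6.97 pos [ 0.6005 -0.0997  0.1511] target [ 0.6008 -0.0893  0.1699] shift [ 0.0358 -0.      0.0024] turn [-0.001  0.003  0.002] of [-0.  0.  0.] q [-0.72  0.86  1.41  0.79  1.74 -0.92] F [ 0.8 -0.3  0.2]
tip in case -0.0514 -0.0 0.1451 lean 64.9
```

```bash
python3 -m inch '[[[0.012,0,0.001],[0,0,0]],[[0.022,0,0.002],[0,0,0]],[[0.032,0,0.003],[0,0,0]],[[0.042,0,0.005],[0,0,0]],[[0.05,0,0.006],[0,0,0]]]'
python3 -m inch '[[[0,0,0],[0,0,0]],[[0,0,0],[0,0,0]],[[0,0,0],[0,0,0]],[[0,0,0],[0,0,0]],[[0,0,0],[0,0,0]]]'
python3 -m inch '[[[0,0,0],[0,0,0]],[[0,0,0],[0,0,0]],[[0,0,0],[0,0,0]],[[0,0,0],[0,0,0]],[[0,0,0],[0,0,0]]]' 
cat > ang.py <<'E'
from h import *
c=manip.read_camera("top");T=np.array(c["cam_to_world"]);m=mask(c,(95,120,50),(125,255,255));m[:100]=0;m[260:]=0;m[:,:200]=0;m[:,400:]=0
v,u=np.where((m>0)&(c["range_z"]>0));p=pts(c,T,np.c_[u,v]);p=p[abs(p[:,0]-.6)<.03]
t=p[np.argmax(p[:,2])] if len(p) else None
q=np.polyfit(p[:,1],p[:,2],1);print("angle",-np.arctan(q[0]),"top pt",t,np.percentile(p,[1,99],axis=0).round(3).tolist())
E
python3 ang.py; python3 g.py 65 -.03 .18
```

```text
time_s: 7.38
tool_pos: [0.6006, -0.082, 0.1775]
tool_rot: [-1.548, -1.506, -0.985]
ft_force: [-0.0, -0.2, -0.2]
grip_width: 0.0001
finger_force: 0.4
time_s: 7.8
tool_pos: [0.6006, -0.0825, 0.1764]
tool_rot: [-1.548, -1.505, -0.985]
ft_force: [-0.6, -0.4, 0.5]
grip_width: -0.0002
finger_force: 0.4
time_s: 8.22
tool_pos: [0.6006, -0.0823, 0.1767]
tool_rot: [-1.548, -1.505, -0.985]
ft_force: [0.5, -1.4, -0.5]
grip_width: 0.0001
finger_force: 0.4
angle 0.6824415435063453 top pt [ 0.57250357 -0.09121228  0.21489097] [[0.571, -0.095, 0.103], [0.629, 0.032, 0.213]]
t 8.27 pos [ 0.6006 -0.0823  0.1767] target [ 0.6011 -0.0783  0.1859] shift [ 0.0168  0.0007 -0.0004] turn [-0.005  0.     0.001] of [-0.  0.  0.] q [-0.7   0.82  1.43  0.81  1.75 -0.9 ] F [ 0.2 -1.  -0.3]
tip in case -0.0341 0.0005 0.1707 lean 65.0
```

The fingers register a steady 0.4 N and the lid is slightly raised. I lift a little more so the contact is certain, then hold.

```bash
python3 -m inch '[[[0.004,0,0.001],[0,0,0]],[[0.008,0,0.002],[0,0,0]],[[0.012,0,0.004],[0,0,0]],[[0.016,0,0.006],[0,0,0]],[[0.016,0,0.006],[0,0,0]]]'
python3 -m inch '[[[0,0,0],[0,0,0]],[[0,0,0],[0,0,0]],[[0,0,0],[0,0,0]],[[0,0,0],[0,0,0]],[[0,0,0],[0,0,0]]]'
python3 -m inch '[[[0,0,0],[0,0,0]],[[0,0,0],[0,0,0]],[[0,0,0],[0,0,0]],[[0,0,0],[0,0,0]],[[0,0,0],[0,0,0]]]' 
python3 ang.py; for a in 1.0 1.3 1.6 1.7; do python3 - $a <<'E'
import sys,math
a=float(sys.argv[1]);r=.12
# tip-centre offset 11 mm below corner
print(a,"corner",60-120*math.cos(a),104+120*math.sin(a))
E
done; python3 g.py 65 -.010 .195
```

```text
time_s: 8.68
tool_pos: [0.6008, -0.0745, 0.1845]
tool_rot: [-1.547, -1.506, -0.985]
ft_force: [-0.3, -0.5, 0.7]
grip_width: 0.0
finger_force: 0.3
time_s: 9.1
tool_pos: [0.6008, -0.0751, 0.1838]
tool_rot: [-1.548, -1.505, -0.985]
ft_force: [0.6, -1.5, -0.6]
grip_width: -0.0002
finger_force: 0.4
time_s: 9.52
tool_pos: [0.6008, -0.075, 0.1839]
tool_rot: [-1.548, -1.505, -0.985]
ft_force: [0.2, 0.0, -0.7]
grip_width: -0.0002
finger_force: 0.4
angle 0.7952299697836979 top pt [ 0.59147706 -0.08162795  0.22547607] [[0.57, -0.085, 0.103], [0.629, 0.032, 0.223]]
1.0 corner -4.836276704176768 204.9765181769476
1.3 corner 27.90014056504952 219.62698225006315
1.6 corner 63.50394267615466 223.9488323649806
1.7 corner 75.46133931546295 222.99977725429625
t 9.57 pos [ 0.6007 -0.075   0.1839] target [ 0.6017 -0.0583  0.2009] shift [0.0375 0.0009 0.0133] turn [-0.005  0.001  0.001] of [-0.  0.  0.] q [-0.69  0.8   1.43  0.81  1.75 -0.89] F [ 0.2 -0.2  0.2]
tip in case -0.0267 0.0005 0.178 lean 65.0
```

```bash
python3 -m inch '[[[0.01,0,0.003],[0,0,0]],[[0.02,0,0.006],[0,0,0]],[[0.03,0,0.01],[0,0,0]],[[0.038,0,0.014],[0,0,0]],[[0.047,0,0.022],[0,0,0]]]'
python3 -m inch '[[[0.009,0,0.008],[0,0,0]],[[0.018,0,0.016],[0,0,0]],[[0.027,0,0.023],[0,0,0]],[[0.037,0,0.031],[0,0,0]],[[0.043,0,0.041],[0,0,0]]]'
python3 ang.py;python3 g.py 65 .066 .214
```

```text
time_s: 9.98
tool_pos: [0.6016, -0.0507, 0.2046]
tool_rot: [-1.548, -1.506, -0.986]
ft_force: [-0.9, -0.6, -0.1]
grip_width: -0.0001
finger_force: 0.3
time_s: 10.4
tool_pos: [0.6025, -0.017, 0.2196]
tool_rot: [-1.544, -1.505, -0.989]
ft_force: [-2.5, -5.8, 17.5]
grip_width: -0.0002
finger_force: 9.0
angle 1.381657170523313 top pt [0.57771508 0.00095377 0.26603567] [[0.571, -0.002, 0.009], [0.629, 0.025, 0.265]]
t 10.45 pos [ 0.6024 -0.0157  0.2204] target [0.604  0.0177 0.2199] shift [0.0227 0.0011 0.051 ] turn [-0.005 -0.009  0.007] of [-0.   -0.01  0.01] q [-0.62  0.73  1.5   0.86  1.72 -0.85] F [-0.9 -2.3 10.7]
tip in case 0.0326 0.0006 0.2145 lean 65.3
```

An unexpected 10–17 N upward force appeared, so I look before going on.

```bash
python3 - <<'E'
from h import *
a=manip.read_camera("wrist")["color"];b=manip.read_camera("scene")["color"][110:260,150:350]
cv2.imwrite("pics/w3.png",np.hstack([cv2.resize(a,(400,300)),cv2.resize(b,(400,300))])[:,:,::-1])
E
python3 g.py 65 .066 .214
```

```text
t 10.55 pos [ 0.6025 -0.0167  0.22  ] target [0.604  0.0177 0.2199] shift [0.0239 0.001  0.0521] turn [-0.004 -0.007  0.007] of [-0.   -0.01  0.01] q [-0.62  0.73  1.5   0.86  1.72 -0.85] F [-1.2 -4.2 12.7]
tip in case 0.0316 0.0005 0.2141 lean 65.2
```

View pics/w3.png

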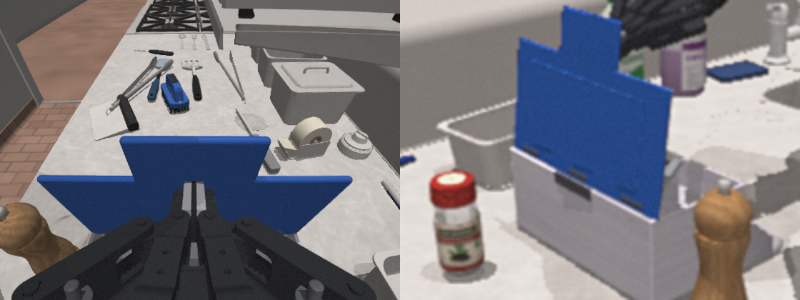

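The wrist view shows the lid almost upright (tab top at (190,140)) with the fingertips on its inner face. Whatever carries the fingers from below is hidden, probably the spring arm, so I raise the fingers 15 mm along the lid.

```bash
python3 -m inch '[[[0.005,0,-0.003],[0,0,0]],[[0.01,0,-0.006],[0,0,0]],[[0.016,0,-0.009],[0,0,0]],[[0.022,0,-0.011],[0,0,0]],[[0.022,0,-0.011],[0,0,0]]]'
python3 ang.py;python3 g.py 65 .07 .228
```

```text
time_s: 10.97
tool_pos: [0.6025, -0.0182, 0.2322]
tool_rot: [-1.548, -1.506, -0.986]
ft_force: [0.2, -0.8, 0.5]
grip_width: -0.0
finger_force: 0.1
angle 1.35664603686064 top pt [ 0.62178526 -0.00281314  0.26575909] [[0.571, -0.005, 0.133], [0.629, 0.025, 0.265]]
t 11.02 pos [ 0.6024 -0.0182  0.2319] target [0.6041 0.0217 0.2339] shift [0.0313 0.001  0.0589] turn [-0.004  0.001  0.002] of [-0.  0.  0.] q [-0.62  0.71  1.49  0.86  1.73 -0.83] F [-0.3  0.8  0.1]
tip in case 0.03 0.0005 0.2259 lean 65.0
```

```bash
python3 -m inch '[[[0.008,0,0.011],[0,0,0]],[[0.015,0,0.023],[0,0,0]],[[0.022,0,0.034],[0,0,0]],[[0.029,0,0.045],[0,0,0]],[[0.035,0,0.057],[0,0,0]]]'
python3 ang.py;python3 g.py 65 .085 .230
```

```text
time_s: 11.43
tool_pos: [0.6033, 0.0227, 0.2363]
tool_rot: [-1.547, -1.505, -0.985]
ft_force: [-0.1, 0.2, 0.2]
grip_width: -0.0
finger_force: 0.0
angle -1.2807063836955919 top pt [0.62117121 0.04530176 0.26525963] [[0.612, 0.04, 0.241], [0.63, 0.046, 0.265]]
t 11.48 pos [0.6029 0.0241 0.2365] target [0.6045 0.0367 0.2359] shift [0.008  0.0021 0.0194] turn [-0.008 -0.002  0.001] of [-0.01 -0.    0.  ] q [-0.57  0.68  1.54  0.89  1.69 -0.82] F [-0.9  0.4  0. ]
tip in case 0.0724 0.0013 0.2306 lean 65.0
```

```bash
python3 -m inch '[[[0.01,0,-0.05],[0,0,0]],[[0.02,0,-0.11],[0,0,0]],[[0.02,0,-0.17],[0,0,0]],[[0.02,0,-0.23],[0,0,0]],[[0.02,0,-0.27],[0,0,0]]]'
python3 -m inch '[[[0,0,0],[0,0,0]],[[0,0,0],[0,0,0]],[[0,0,0],[0,0,0]],[[0,0,0],[0,0,0]],[[0,0,0],[0,0,0]]]'
python3 -m inch '[[[0,0,0],[0,0,0]],[[0,0,0],[0,0,0]],[[0,0,0],[0,0,0]],[[0,0,0],[0,0,0]],[[0,0,0],[0,0,0]]]'
python3 ang.py
python3 - <<'E'
from h import *
a=manip.read_camera("top")["color"];b=manip.read_camera("scene")["color"]
cv2.imwrite("pics/e.png",np.hstack([cv2.resize(a,(400,300)),cv2.resize(b,(400,300))])[:,:,::-1])
E
```

```text
time_s: 11.9
tool_pos: [0.5998, -0.1225, 0.3169]
tool_rot: [-1.549, -1.507, -0.986]
ft_force: [1.0, -0.2, -0.3]
grip_width: 0.0001
finger_force: 0.0
time_s: 12.32
tool_pos: [0.5993, -0.1186, 0.3151]
tool_rot: [-1.546, -1.504, -0.984]
ft_force: [0.2, -0.3, 0.7]
grip_width: 0.0
finger_force: 0.0
time_s: 12.73
tool_pos: [0.5996, -0.12, 0.3155]
tool_rot: [-1.548, -1.506, -0.985]
ft_force: [-0.7, -0.1, -0.1]
grip_width: 0.0004
finger_force: 0.0
angle -1.285903375380338 top pt [0.61646934 0.06713654 0.26250176] [[0.57, 0.022, 0.101], [0.629, 0.07, 0.26]]
```

View pics/e.png

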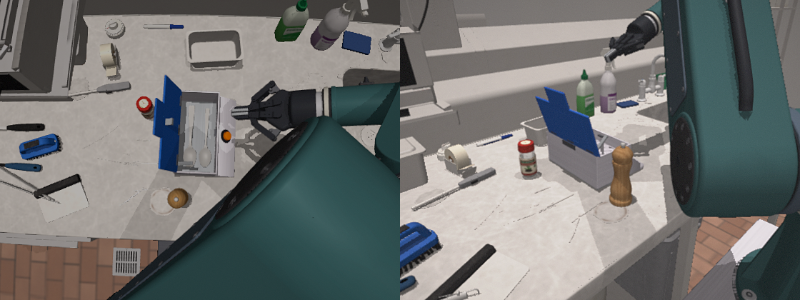

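The lid is back on its stop at 1.86 rad, the button at (227,136) is out, the jar and mill still stand, and the hand is clear.

```bash
python3 -c "
from workcell import manip
print(manip.job_done())"
```

```text
the job is handed in; nothing more can be done
None
```

I handed the job in at about 13 s: the lid rests open on its stop (measured 1.86 rad), the button looks out again, the jar and mill look undisturbed, and the robot is clear; the hand-in returned no verdict.

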